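# Roll a rock core into the length gauge and close the gauge on it

## Task

Measure the long rock core: with the fingertips, roll it along the bench, up the ramp and over into the V of the length gauge (roll it, never pick it up). Then push the gauge's sliding head along until the core is nipped between the head and the end stop, touching both. Leave everything else on the bench where it is.

Things in the scene. Friction and masses are not known exactly. Their poses are not given: they have to be found in the camera images.
- core: loose solid grey granite core, ground smooth, a cylinder 40 mm in diameter, 100 mm long, 0.33 kg, lying on the bench before the ramp. Origin at its centre (20 mm up at the start); y along its axis, within 0.2 rad of the gauge's y at the start; x and z turn as it rolls. It stays put on the flat but rolls back down the ramp if let go. Push it at mid-height; pressed well above that it jams.
- gauge: bare metal core length gauge, fixed. Origin on the bench under the bottom line of its V, z up, y along the V towards the end stop, -x towards the ramp. 120 degree V, bottom at x 0, z 1.5 mm; front lip flat at z 9 from x -16 to -13; rear flank up to z 16 at x 25, then a rule and guide rail (z to 25) to x 64. V from y -170 to the stop. A core lying in the V has its centre at x 0, z 25 mm.
- ramp_foot (a point): middle of the ramp's foot on the bench, at x -76, y 0 in the gauge's frame; axes as the gauge's. The ramp rises evenly from here along +x to z 9 mm at x -16, where it meets the lip; it spans y -125 to +120 mm.
- stop_face (a point): point of the end stop's face on the axis of a core lying in the V (x 0, y 120, z 25 mm in the gauge's frame); axes as the gauge's. The stop is a dark plate across the V, 14 mm thick, 50 mm high.
- head (a joint): travel of the sliding head towards the stop, in m: 0 when parked at the other end, up to 0.165. Its jaw face is at y = -0.125 + travel in the gauge's frame, so it reads 0.145 when the core is nipped against the stop. It starts at 0 to 0.03, slides stiffly (1.5 N) and stays where it is left.
- head_push (a point): middle of the back of the head's jaw, 36 mm up, x -2 mm, 10 mm behind the jaw face; axes as the gauge's, push along +y. The jaw is a dark plate 10 mm thick across the V, x -14 to +24, z 10 to 48 mm. From x 23 to 64 it joins a grey carriage (z to 48, from 32 mm behind the jaw face to 18 in front) with a black lock knob on top (z to 60).
- offcut: loose short piece of core, 40 mm in diameter, 55 mm tall, standing on end to the left of the rolling lane; origin at the centre of its underside. Leave alone.
- lens: loose hand lens lying flat to the right of the rolling lane: ring 48 mm across, 9 mm high, origin under the ring's centre, handle 75 mm along its -x. Leave alone.
- caliper: loose steel caliper lying flat, 200 mm long along its x, origin under the middle of its beam. Leave alone.
- beaker: loose glass beaker 68 mm across, 90 mm high, origin under its centre. Leave alone.
- washbottle: loose white wash bottle 62 mm across, about 175 mm high with its spout, origin under its centre. Leave alone.
Things that resemble listed ones, but are neither listed nor needed, are in the scene too. Leave any yellow look-alike of the core alone.

How it is judged:
By the outcome, as a careful person would: the job done as asked, in the order asked, and still so for the second after the job is handed in, with the robot touching nothing.
It also fails if it takes over 45 s, if anything falls off the work surface, if the arm or the gripper's body presses on something with over 40 N, if the wrist force passes 120 N, or if a joint passes its speed limit or range.

## Robot

A 6-joint arm with a two-finger parallel gripper is mounted at the origin on the work surface. World frame = base frame: x ahead of the robot, y to its left, z up, the work surface at z = 0. Lengths are in m, angles in rad, forces in N, time in s.
With the tool pointing down it reaches from about 0.3 to 0.875 m from the base axis. Payload 4.2 kg.
Tool frame: the origin (TCP) lies on the front face of the gripper's body, between the roots of the fingers; the fingertips stand tips_ahead ahead of it and the grasp point (between the pads) lies 54 mm ahead of it (tips_ahead is the distance from the TCP to the fingertips, in m); z points along the fingers, y is the direction in which the jaws open and shut (so a half turn about z gives the same grasp; the last joint's range is limited). The gripper opens to 85 mm and grips with 20 to 120 N. Pads are 22 mm wide; open, the fingers measure 114 mm over their backs; the gripper's body (76 mm by 85 mm) begins 54 mm behind the grasp point. The pads swing forward as they close: fully open they stand 13 mm farther back than shut.
Start: joints at [1.167, 0.32, 1.565, -0, 1.257, -0.02], TCP at [0.215, 0.533, 0.304] pointing down, gripper open.
Joint ranges: [-3.11, 3.11], [-0.84, 2.01], [0.21, 2.61], [-1.34, 4.49], [0.05, 2.63], [-2.56, 2.56]. Speed limits (rad/s): [2.57, 2.57, 3.14, 3.14, 3.14, 3.14].

## Interface

Orientations are given as a 3x3 rotation matrix whose columns are the frame's x, y, z axes.
In Python, from workcell import * gives the robot as it stands. Calls block until the motion is done:
- reach(position, orientation): joint-space move of the TCP to a pose.
- move_l(position, rate=0.15, rot=None): straight line of the TCP; rot=None keeps the orientation; rate is the mean speed in m/s.
- movej(angles): joint-space move.
- command_gripper(opening, grasp_force=None): finger opening in m; grasp_force is the grip in N (None keeps the last); returns when the fingers have stopped.
- hold(seconds).
- inverse_kinematics(position, orientation): joint angles nearest the present ones, or None.
- grab_frame(name): name is "side" or "top"; returns (picture, depth): 420x560x3 uint8, red, green, blue; 420x560 float32, m along the optical axis (not along the pixel's ray), 0 where there is no reading.
- get_calibration(name): a dict with "mtx" (3x3 intrinsics, pixels), "k1" (the pictures are not rectified: a ray, as slopes to the right and down, at radius r is drawn at 1 + k1 r^2 times it, then the intrinsics apply), "world_from_camera" (4x4, takes a point from camera to world coordinates). Camera axes: x right, y down, z forward; pixel columns grow to the right and rows downward; lengths in m; the calibration is good to about 2 mm. A picture is of the moment at which its call begins. get_calibration takes no time and is no camera call.
A pose or a line that the arm cannot do raises MotionError and nothing moves.
- hand_in(): hands the job in, once; it reports no verdict.
Trained networks look in the newest picture that a camera, given by its name, has taken for a name from the list of things; names that differ only in an ending like _2 or _b are one class to them, and where a whole thing is asked for, a point or a joint stands for the part that bears it (a point fixed in the world has none). Each returns a list of dicts, best first, with "p" (0 to 1); they miss things now and then, are a little off and sometimes report something else, mostly with a low value. They report only what shows in the picture. A call takes as long as a camera call. They do not tell look-alikes from the thing itself.
- look_for(camera, query): "extent" ([left, top, right, bottom] in pixels, round what is visible of it).
- outline_of(camera, query): "mask" (420x560 bool, what is visible of it) and "extent" ([left, top, right, bottom] in pixels, round what is visible of it).
- spot_point(camera, query): "pixel" ([row, column] in pixels: a listed point, or the origin of a listed thing).
Readings, each from a call of its own:
- read_time(): time.
- read_joints(): joint angles.
- read_qd(): joint speeds.
- read_joint_efforts(): joint torques, N m.
- read_tool_pos(): TCP position.
- read_orientation(): TCP orientation.
- read_ft_force(): force on the tool from outside, world axes, zero at the start.
- read_wrist_torque(): the same for the moment, N m.
- read_gripper_width(): finger opening in m.
Only numpy, scipy, OpenCV 4.12 (cv2) and the standard library are available. Lean on these libraries where they do the work, as an engineer would, in place of code of your own. Each camera call takes 0.05 s, during which the arm holds its last target.

## Working session

There is one attempt and no reset: what is moved stays moved. The work goes in short steps, each a Python script; the robot and the scene stay as the last script left them, time stands still between calls to the robot, and variables do not carry over. Pictures are saved under pics/ and viewed, and the job is handed in when it is done.

```bash
mkdir -p pics; ls; cat > h.py <<'E'
from workcell import *
import numpy as np, cv2
def ray(cam,row,col):
    c=get_calibration(cam);K=np.array(c["mtx"]);k1=c["k1"]
    xd=(col-K[0,2])/K[0,0];yd=(row-K[1,2])/K[1,1]
    x,y=xd,yd
    for _ in range(20):
        f=1+k1*(x*x+y*y);x,y=xd/f,yd/f
    return np.array([x,y,1.0]),np.array(c["world_from_camera"])
def onplane(cam,row,col,z):
    r,T=ray(cam,row,col);d=T[:3,:3]@r;o=T[:3,3]
    return o+d*(z-o[2])/d[2]
def bydepth(cam,row,col,depth):
    r,T=ray(cam,row,col);return T[:3,:3]@(r*depth[int(row),int(col)])+T[:3,3]
def proj(cam,p):
    c=get_calibration(cam);K=np.array(c["mtx"]);T=np.linalg.inv(np.array(c["world_from_camera"]))
    q=T[:3,:3]@np.asarray(p,float)+T[:3,3];x,y=q[0]/q[2],q[1]/q[2];f=1+c["k1"]*(x*x+y*y)
    return np.array([K[1,1]*y*f+K[1,2],K[0,0]*x*f+K[0,2]])
def snap(cam,name):
    im,d=grab_frame(cam);cv2.imwrite(f"pics/{name}.png",im[:,:,::-1]);np.save(f"pics/{name}_d.npy",d);return im,d
E
python3 - <<'E'
from h import *
for c in("top","side"):
    snap(c,c+"0");print(c,get_calibration(c))
    for q in ("core","gauge","ramp_foot","stop_face","head_push"):
        print(q,[(np.round(r["pixel"],1),round(r["p"],2)) for r in spot_point(c,q)])
print(read_time(),tips_ahead if 'tips_ahead' in globals() else None)
E
```

```text
pics
top {'mtx': array([[378.85312636,   0.        , 279.79941619],
       [  0.        , 378.85312636, 213.23897705],
       [  0.        ,   0.        ,   1.        ]]), 'k1': -0.04531612662317223, 'world_from_camera': array([[-0.02763757, -0.99289553,  0.11573518,  0.39916865],
       [-0.99960201,  0.02810629,  0.0024196 ,  0.02085316],
       [-0.0056553 , -0.11562225, -0.99327716,  1.00188717],
       [ 0.        ,  0.        ,  0.        ,  1.        ]])}
core [(array([265.5, 311.2]), 0.79), (array([226.7, 271.5]), 0.71), (array([273.1, 216.4]), 0.61)]
gauge [(array([181.5, 289. ]), 0.68)]
ramp_foot [(array([208.5, 284.1]), 0.84)]
stop_face [(array([169. , 244.9]), 0.83)]
head_push [(array([183.9, 337.8]), 0.72)]
side {'mtx': array([[446.79611444,   0.        , 281.76335111],
       [  0.        , 446.79611444, 205.74382783],
       [  0.        ,   0.        ,   1.        ]]), 'k1': 0.014946699899251988, 'world_from_camera': array([[ 0.85792629, -0.30448865,  0.41382259,  0.03847363],
       [-0.51370776, -0.49557287,  0.70036552, -0.75902767],
       [-0.0081741 , -0.81344587, -0.58158318,  0.66868629],
       [ 0.        ,  0.        ,  0.        ,  1.        ]])}
core [(array([193. , 206.9]), 0.97), (array([203. , 272.1]), 0.88), (array([237.7, 252.3]), 0.86)]
gauge [(array([207.3, 325.1]), 0.98)]
ramp_foot []
stop_face []
head_push [(array([222.3, 344.5]), 0.58)]
0.6 0.0726
```

View pics/top0.png

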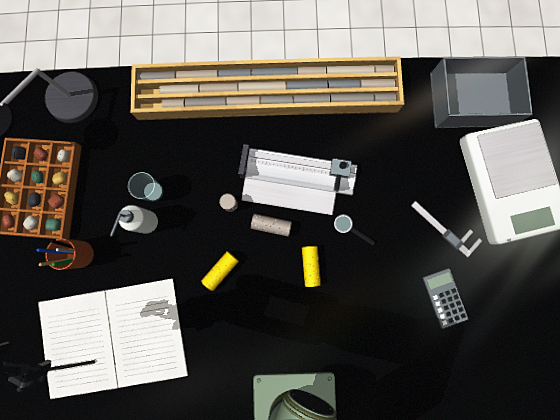

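View pics/side0.png

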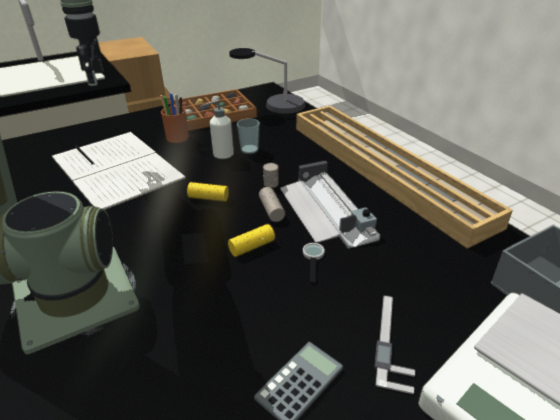

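```bash
python3 - <<'E'
import cv2
a=cv2.imread("pics/top0.png")[140:310,190:380];cv2.imwrite("pics/top0c.png",cv2.resize(a,None,fx=3.5,fy=3.5,interpolation=2)[:600])
E
```

```text
(no output)
```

View pics/top0c.png

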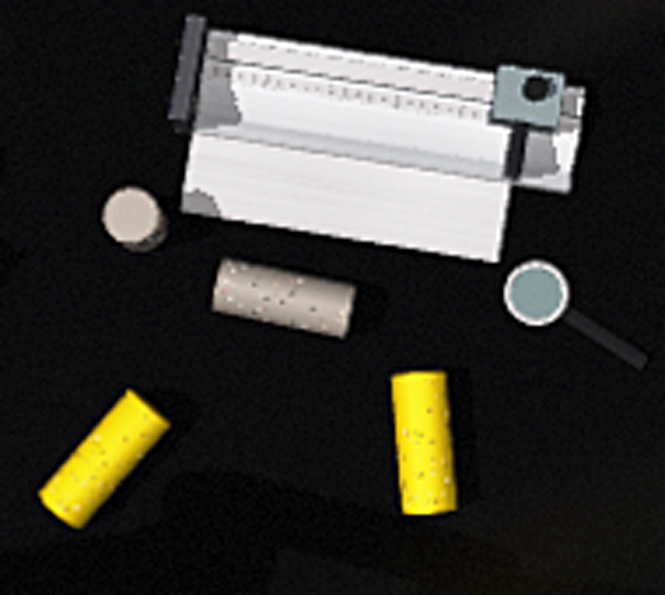

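The nets report three "core" candidates. The two at (265,311) and (273,216) are bright yellow look-alikes. The one at (227,271) is speckled grey and lies before the ramp, roughly parallel to its foot, so it is the core. The enlarged crop confirms this. The gauge has its stop at about (165,244) and its head at about (172,340). Next I'll work out the poses.

View pics/g6.png

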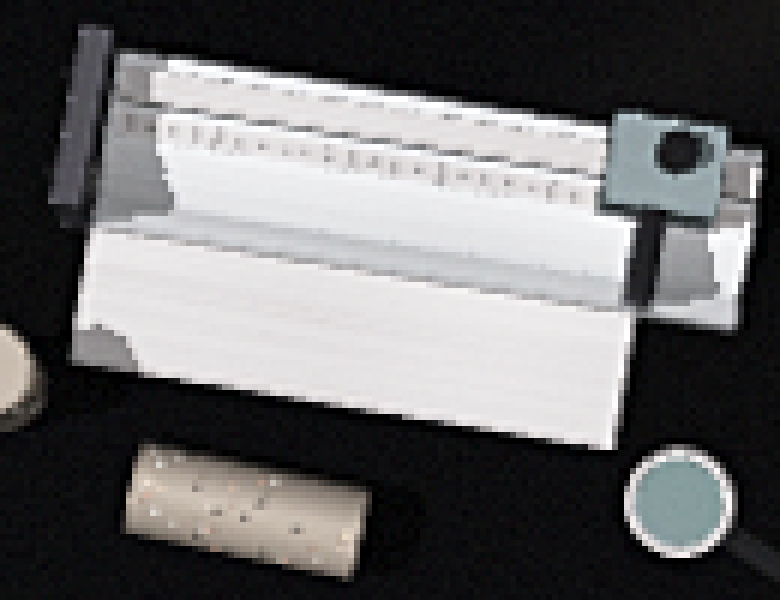

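```bash
cat > loc.py <<'E'
from h import *
from scipy.optimize import least_squares
L=[((-76,120,0),(68,362)),((-76,-125,0),(616,450)),((-16,-125,9),(635,312)),((-16,120,9),(90,225)),((-16,-170,9),(738,330)),((64,-170,25),(765,152))]
def gp(p,l): 
    c,s=np.cos(p[2]),np.sin(p[2]);l=np.array(l,float)/1000;return np.array([p[0]+c*l[0]-s*l[1],p[1]+s*l[0]+c*l[1],l[2]])
def res(p):
    return np.concatenate([proj("top",gp(p,l))-[140+v/6-.5,230+u/6-.5] for l,(u,v) in L])
s=least_squares(res,[0.5,0,0.0],loss="soft_l1");G=s.x
E
python3 - <<'E'
from loc import *
print(G,np.round(res(G).reshape(-1,2),2))
def tog(w): 
    c,s_=np.cos(G[2]),np.sin(G[2]);d=np.array(w[:2])-G[:2];return np.round(1000*np.array([c*d[0]+s_*d[1],-s_*d[0]+c*d[1]]),1)
for n,rc,z in (("foot",(208.5,284.1),0),("gauge0",(181.5,289),.0015),("stop",(169,244.9),.025),("headpush",(183.9,337.8),.036),("core",(226.7,271.5),.02)): print(n,onplane("top",*rc,z),tog(onplane("top",*rc,z)))
print("side head", tog(onplane("side",222.3,344.5,.036)),"side gauge",tog(onplane("side",207.3,325.1,.0015)),"core",tog(onplane("side",203,272.1,.02)))
for cam,f in (("top","m_top_250"),("side","m_side_258")):
    m=np.load(f"pics/{f}.npy");d=np.load(f"pics/{cam}0_d.npy");m=cv2.erode(m,np.ones((3,3),np.uint8))
    P=np.array([bydepth(cam,r,c,d) for r,c in zip(*np.nonzero(m)) if d[r,c]>0])
    print(cam,len(P),"z",np.percentile(P[:,2],[5,50,95]))
    fit=lambda p: np.hypot((P[:,0]-p[0])*np.cos(p[1])+(P[:,1]-P[:,1].mean())*np.sin(p[1]),P[:,2]-p[2])-.02
    q=least_squares(fit,[P[:,0].mean(),G[2],.02],loss="soft_l1",f_scale=.002).x
    ax=np.array([-np.sin(q[1]),np.cos(q[1])]);c0=np.array([q[0],P[:,1].mean()]);t=(P[:,:2]-c0)@ax
    tm=(np.percentile(t,1)+np.percentile(t,99))/2
    ctr=c0+ax*tm;print("fit",q,"ctr",ctr,tog(ctr),"len",np.percentile(t,99)-np.percentile(t,1))
# jaw end: jaw top edges z48
for u,v in ((640,207),(662,207),(627,300),(650,305)):print("jaw",tog(onplane("top",140+v/6-.5,230+u/6-.5,.048)))
print("offcut",tog(onplane("top",202.8,228.3,.055)),"lens",tog(onplane("top",223,343,.009)))
for u,v in ((80,28),(112,32),(50,200),(75,225)):print("stop",tog(onplane("top",140+v/6-.5,230+u/6-.5,.05)))
E
```

```text
[ 0.60713033 -0.00626404 -0.19090787] [[-0.12  0.21]
 [-0.06 -0.52]
 [ 0.41  0.07]
 [ 0.28  0.1 ]
 [ 0.13 -0.36]
 [-0.72  0.46]]
foot [0.52829798 0.01148049 0.        ] [-80.8   2.5]
gauge0 [ 0.60080077 -0.003777    0.0015    ] [-6.7  1.2]
stop [0.63294684 0.11194252 0.025     ] [  2.9 121. ]
headpush [ 0.58397042 -0.12915003  0.036     ] [   0.6 -125. ]
core [0.47897831 0.04578086 0.02      ] [-135.7   26.8]
side head [  -4.9 -126.4] side gauge [ -0.7 -13.4] core [-129.3   27.3]
top 497 z [0.02857369 0.03634841 0.04043197]
fit [ 0.48371268 -0.23060327  0.01880194] ctr [0.48377397 0.04801877] [-131.4   29.9] len 0.09203113405257028Traceback (most recent call last):
  File "<stdin>", line 8, in <module>
    fid = stack.enter_context(open(os.fspath(file), "rb"))
                              ~~~~^^^^^^^^^^^^^^^^^^^^^^^
FileNotFoundError: [Errno 2] No such file or directory: 'pics/m_side_258.npy'
```

```bash
python3 - <<'E'
from loc import *
def tog(w): 
    c,s_=np.cos(G[2]),np.sin(G[2]);d=np.array(w[:2])-G[:2];return np.round(1000*np.array([c*d[0]+s_*d[1],-s_*d[0]+c*d[1]]),1)
for u,v in ((640,207),(662,207),(627,300),(650,305)):print("jaw",tog(onplane("top",140+v/6-.5,230+u/6-.5,.048)))
print("offcut",tog(onplane("top",202.8,228.3,.055)),"lens",tog(onplane("top",223,343,.009)))
print("yellow",tog(onplane("top",265.9,310.5,.03)),tog(onplane("top",270.4,219.8,.03)))
c,s=np.cos(G[2]),np.sin(G[2]);R=read_orientation();print(R)
for sg in (1,-1):
    O=np.array([[sg*c,s*sg,0],[sg*s,-c*sg,0],[0,0,-1.0]]);print(np.linalg.det(O))
    for l in ((-176,28,150),(-176,28,84),(-36,28,90),(-2,-150,200),(-2,0,110)):
        p=gp(G,l);q=inverse_kinematics(p,O);print(sg,l,None if q is None else np.round(q,2))
E
```

```text
jaw [  22.9 -115.8]
jaw [  24.4 -125.1]
jaw [ -18.  -116.2]
jaw [ -18.5 -126.1]
offcut [-96.3 143.2] lens [ -94.8 -156.8]
yellow [-219.  -88.] [-267.9  137.9]
[[-9.27264707e-01  3.74406405e-01  8.80152152e-05]
 [ 3.74406414e-01  9.27264698e-01  1.27083005e-04]
 [-3.40327109e-05  1.50793046e-04 -9.99999988e-01]]
1.0
1 (-176, 28, 150) [ 0.1   0.28  2.07 -0.    0.79  1.86]
1 (-176, 28, 84) [ 0.1   0.39  2.14 -0.    0.6   1.86]
1 (-36, 28, 90) [ 0.03  0.54  1.82 -0.    0.78  1.79]
1 (-2, -150, 200) [-0.28  0.43  1.66 -0.    1.04  1.48]
1 (-2, 0, 110) [-0.03  0.54  1.74 -0.    0.86  1.73]
1.0
-1 (-176, 28, 150) [ 0.1   0.28  2.07 -0.    0.79 -1.28]
-1 (-176, 28, 84) [ 0.1   0.39  2.14 -0.    0.6  -1.28]
-1 (-36, 28, 90) [ 0.03  0.54  1.82 -0.    0.78 -1.35]
-1 (-2, -150, 200) [-0.28  0.43  1.66 -0.    1.04 -1.66]
-1 (-2, 0, 110) [-0.03  0.54  1.74 -0.    0.86 -1.41]
```

```bash
cat >> loc.py <<'E'
c_,s_=np.cos(G[2]),np.sin(G[2]);O=np.array([[-c_,-s_,0],[-s_,c_,0],[0,0,-1.0]])
def tog(w): 
    d=np.array(w[:2])-G[:2];return np.round(1000*np.array([c_*d[0]+s_*d[1],-s_*d[0]+c_*d[1]]),1)
E
python3 - <<'E'
from loc import *
reach(gp(G,(-180,28,200)),O)
command_gripper(0.05)
print(read_gripper_width(),read_time())
move_l(gp(G,(-180,28,90)),rate=0.2)
f0=read_ft_force();z=86
while z>58:
    move_l(gp(G,(-180,28,z)),rate=0.03)
    f=read_ft_force()-f0
    if abs(f[2])>2: break
    z-=1
print("contact tcp z",z,f,read_tool_pos(),read_time())
move_l(gp(G,(-180,28,z+8)),rate=0.1)
snap("side","s1");snap("top","t1")
E
```

```text
0.050287825991730296 3.2833
contact tcp z 69 [-1.06603006 -1.25270884  6.27936229] [0.43581505 0.05539561 0.06958195] 8.5167
```

View pics/s1.png

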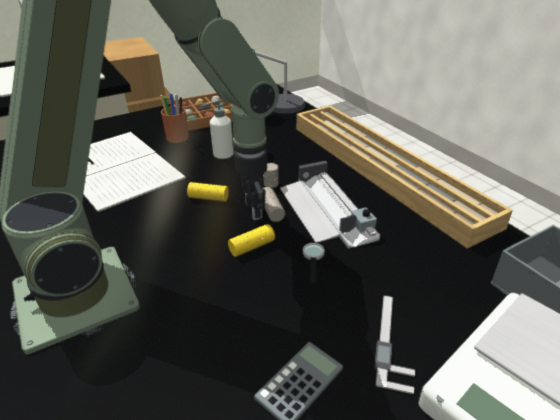

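View pics/t1.png

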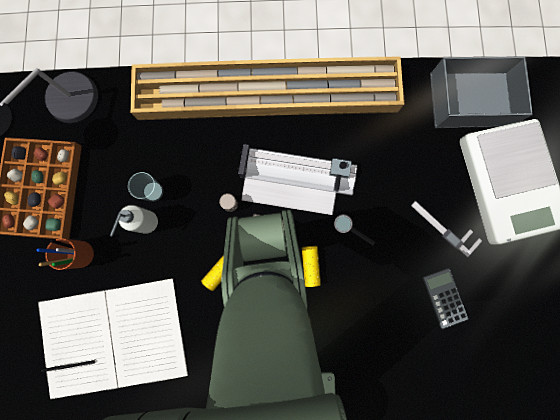

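```bash
python3 - <<'E'
from loc import *
f0=read_ft_force()
def st(n): print(n,tog(read_tool_pos()),np.round(read_ft_force()-f0,1),round(read_time(),2))
move_l(gp(G,(-90,28,78)),rate=0.06);st("foot")
move_l(gp(G,(-60,28,82.5)),rate=0.05);st("ramp")
snap("side","s2")
E
```

```text
foot [-90.1  28. ] [-0.6 -0.1  0.3] 10.52
ramp [-59.9  28. ] [0.3 0.3 0.1] 11.28
```

```bash
python3 - <<'E'
import cv2
a=cv2.imread("pics/s2.png")[130:270,200:400];cv2.imwrite("pics/s2c.png",cv2.resize(a,None,fx=4,fy=4,interpolation=2))
E
```

```text
(no output)
```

View pics/s2c.png

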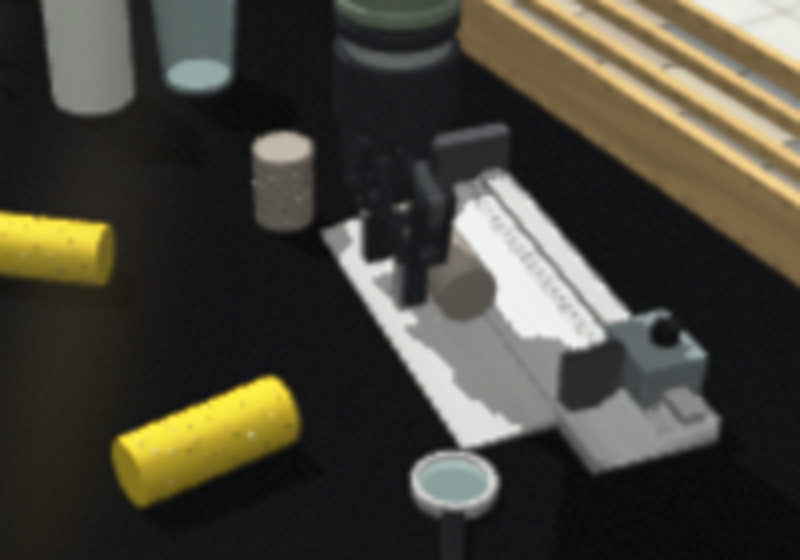

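The side view shows the core on the upper ramp, in front of both fingers and in line with the gauge. I'll carry on over the lip.

```bash
python3 - <<'E'
from loc import *
f0=read_ft_force()
def st(n): print(n,tog(read_tool_pos()),np.round(read_ft_force()-f0,1),round(read_time(),2))
move_l(gp(G,(-35,28,86.2)),rate=0.035);st("lip")
hold(0.3)
snap("side","s3")
move_l(gp(G,(-50,28,90)),rate=0.1)
move_l(gp(G,(-60,28,170)),rate=0.25);st("up")
snap("side","s4")
E
python3 - <<'E'
import cv2,numpy as np
a=[cv2.resize(cv2.imread(f"pics/{n}.png")[130:270,240:390],None,fx=2.6,fy=2.6,interpolation=2) for n in("s3","s4")]
cv2.imwrite("pics/s34.png",np.hstack(a))
E
```

```text
lip [-35.1  28. ] [1.8 0.3 0.3] 12.2
up [-59.5  28.1] [ 1.  -0.   1.2] 13.33
```

View pics/s34.png

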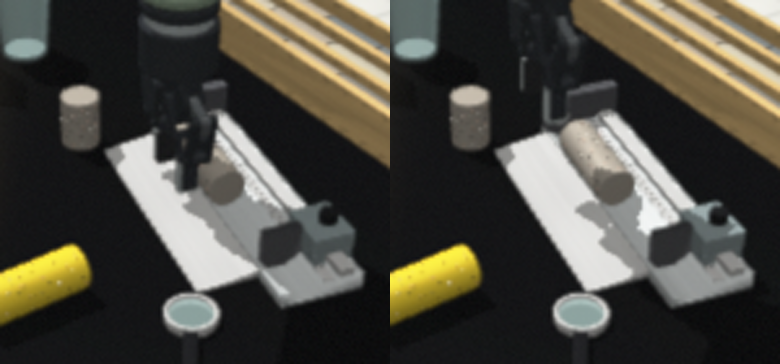

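The right-hand frame shows the core resting in the V, between the jaw and the stop. Next I push the head from behind with the fingers closed.

```bash
python3 - <<'E'
from loc import *
def st(n): print(n,tog(read_tool_pos()),np.round(O.T@(read_ft_force()-f0),1) if n!="-" else "",round(read_time(),2))
f0=read_ft_force()
reach(gp(G,(-4,-158,170)),O)
command_gripper(0.0)
f0=read_ft_force()
snap("side","s5")
move_l(gp(G,(-4,-158,97)),rate=0.15);st("down")
snap("side","s6")
move_l(gp(G,(-4,-120,97)),rate=0.06);st("push")
snap("side","s7")
E
python3 - <<'E'
import cv2,numpy as np
a=[cv2.resize(cv2.imread(f"pics/{n}.png")[130:270,270:420],None,fx=2.6,fy=2.6,interpolation=2) for n in("s6","s7")]
cv2.imwrite("pics/s67.png",np.hstack(a))
E
```

```text
down [  -3.5 -158.1] [-0.9 -0.1  0.6] 15.4
push [  -4.3 -119.7] [-0.2  0.5  0.4] 16.23
```

View pics/s67.png

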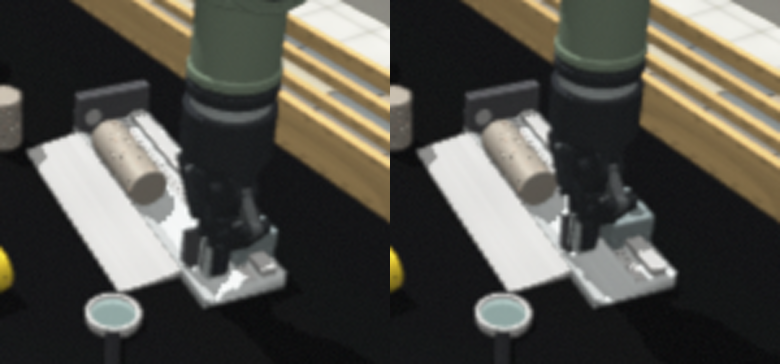

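```bash
python3 - <<'E'
from loc import *
f0=read_ft_force()
def fy(): return (O.T@(read_ft_force()-f0))[1]
for y in (-60,-35,-14):
    move_l(gp(G,(-4,y,97)),rate=0.06);print(y,round(fy(),1),round(read_time(),2))
y=-14.
while y<8:
    y+=1;move_l(gp(G,(-4,y,97)),rate=0.02);f=fy();print(y,tog(read_tool_pos())[1],round(f,1))
    if f<-9 or f>9:break
hold(.2);print(fy(),read_time())
snap("side","s8");snap("top","t8")
E
python3 - <<'E'
import cv2,numpy as np
a=[cv2.resize(cv2.imread(f"pics/{n}.png")[130:270,270:420],None,fx=2.6,fy=2.6,interpolation=2) for n in("s8",)]
cv2.imwrite("pics/s8c.png",np.hstack(a))
E
```

```text
-60 -0.8 17.43
-35 -0.6 18.0
-14 -0.4 18.5
-13.0 -12.9 -0.2
-12.0 -12.3 -3.6
-11.0 -11.2 -3.5
-10.0 -10.0 -3.2
-9.0 -8.9 -3.6
-8.0 -7.9 -3.4
-7.0 -6.9 -2.4
-6.0 -5.9 -2.4
-5.0 -4.9 -4.2
-4.0 -4.2 -5.5
-3.0 -4.0 -8.7
-2.0 -3.8 -11.0
-11.546821840637794 21.7
```

View pics/s8c.png

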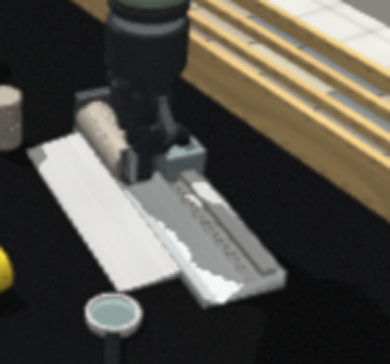

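The force rose sharply and the finger stalled at y ≈ -4, close to the predicted nip position of about -4.5. I'll back away and check.

```bash
python3 - <<'E'
from loc import *
move_l(gp(G,(-4,-25,97)),rate=0.05)
move_l(gp(G,(-4,-40,180)),rate=0.2)
reach(gp(G,(-180,-80,330)),O)
_,d=snap("side","s9");snap("top","t9")
for cam in("side","top"):
  for q in("core","head_push","offcut","lens"):
    print(cam,q,[(np.round(r["pixel"],1),round(r["p"],2)) for r in spot_point(cam,q)])
for r in outline_of("side","core")[:1]:np.save("pics/mc.npy",r["mask"])
print(read_time())
E
python3 - <<'E'
import cv2,numpy as np
A=[cv2.resize(cv2.imread("pics/s9.png")[140:250,270:400],(390*1,330),interpolation=2),cv2.resize(cv2.imread("pics/t9.png")[140:250,230:360],(390,330),interpolation=2)]
cv2.imwrite("pics/c9.png",np.hstack(A))
E
```

```text
side core [(array([191.2, 206.4]), 0.86), (array([236.7, 253. ]), 0.71), (array([183.4, 313.7]), 0.53)]
side head_push []
side offcut [(array([182.1, 271.8]), 0.72)]
side lens [(array([251.2, 313.8]), 0.62)]
top core [(array([273.1, 220.4]), 0.93), (array([172.1, 264. ]), 0.66), (array([264.8, 312.8]), 0.56)]
top head_push [(array([176.5, 284.9]), 0.57)]
top offcut [(array([203.6, 229. ]), 0.56), (array([180.1, 290. ]), 0.49), (array([224.7, 146.9]), 0.21)]
top lens [(array([170.2, 246.2]), 0.17)]
24.4667
```

View pics/c9.png

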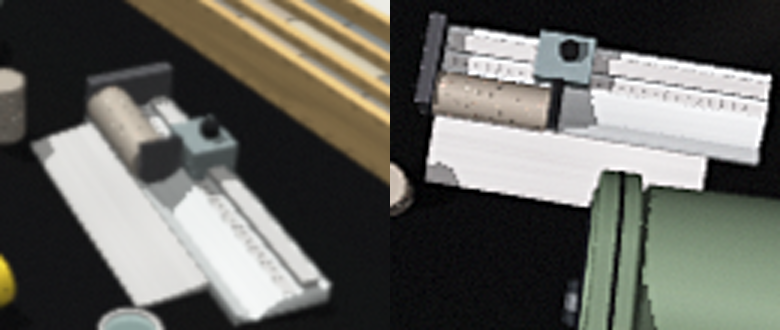

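View pics/t9.png

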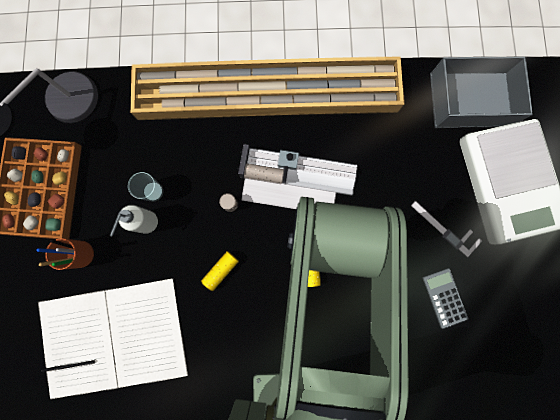

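```bash
python3 - <<'E'
from loc import *
for u,v in ((551-390,105),(562-390,105)):print("jaw top",tog(onplane("top",140+v/3-.3,230+u/3-.3,.048)))
print("head_push",tog(onplane("top",176.5,284.9,.036)),"core",tog(onplane("top",172.1,264,.025)),tog(onplane("side",183.4,313.7,.025)))
m=np.load("pics/mc.npy")
d=np.load("pics/t9_d.npy")
print("core top pts",[np.append(tog(p),round(p[2]*1000)) for p in (bydepth("top",140+100/3,230+u/3,d) for u in (50,70,90,120,150))])
E
```

```text
jaw top [-0.9 17.7]
jaw top [0.6 8.4]
head_push [-2.4 13.4] core [ 2.8 69.8] [ 1.5 67.1]
core top pts [array([-11.5, 112. ,  43. ]), array([-8.9, 94.9, 44. ]), array([-6., 78., 43.]), array([-2.6, 52.2, 46. ]), array([ 3.1, 27.1, 39. ])]
```

Everything agrees: the jaw face is at y≈18–20 mm (20 expected), the core centre at x≈2, y≈68–70 mm (0, 70 expected), and the core's top at z≈45 mm. I'm handing in.

```bash
python3 -c "
from workcell import *
print(hand_in())"
```

```text
the job is handed in; nothing more can be done
None
```

I rolled the grey core up the ramp and over the lip into the V with two spread fingertips, without gripping it. Then I pushed the sliding head with closed fingers until the core was nipped against the end stop, and handed the job in. The clock read 24.5 s at my last check, before handing in.

**Nip:** At the end of the push the force rose to about 11 N and the fingers stalled at y ≈ -4 mm, close to the predicted -4.5 mm.

**Position:** After I backed away, the pictures put the jaw face at y ≈ 18–20 mm (20 expected). The core's centre was at about x 2, y 67–70 mm (0 and 70 expected) and its top at about z 45 mm. The core looks to be touching both the stop and the jaw, and the robot was clear of everything.

**Other objects:** The offcut, beaker, wash bottle, caliper and left-hand yellow look-alike appear unmoved by eye. The arm hid the lens and most of the other yellow piece in the last top view, though both were still found in the side view.

**What disagreed:**
- In the last top view the network gave only a low-confidence false hit for the lens.
- The side network did not find the head.
- The push force first rose later than I expected, at y ≈ -12 mm instead of -47 mm. I did not find out why.

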